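# Draw a driver board from the card rack and hold it ready over the open lantern

### The job

Take the green driver board by the bare aluminium bar along its upper edge, slide it straight up out of the card rack and carry it upright to the open lantern without knocking it. There hold it for me to solder on the leads: centred over the mouth, its width in line with the two white guides (either way round), upright and level, lower edge about 4 cm above the rim. Finish while still holding it steady in the air; leave the other boards, the lantern, the meter and the solder spool where they are.

Things in the scene. Friction and masses are not known exactly. Their poses are not given: they have to be found in the camera images.
- driver: Board to take: green circuit board 2 mm thick, 110 wide, 95 tall, 0.10-0.18 kg, upright in the rack. Origin mid lower edge; z up, y along its width, x square to it towards the side with the parts. Parts up to 19 mm out in x lie below 42 mm height; transistors 42-73 mm high stand 5.5 mm out; the -x face is bare. Weight centred within 5 mm of mid-width.
- driver_grip (a point): Where to grip: a bare bright aluminium bar, 80 mm long (y), 8 thick, 22 tall, lies along the upper edge on the +x face, flush with the top; bar and board together are 10 mm thick (x -1 to +9 mm). This point is mid-thickness, mid-width, 10 mm below the top: (4, 0, 85) mm in the board's frame, same axes; fingers close along x.
- charger_a: Bystander: a brown circuit board of the same size with a black heat-sink bar, standing upright in the rack; origin and axes as for the driver board. Leave it standing.
- charger_b: Bystander: second brown board like charger_a, in the same rack. The three boards stand parallel, 72 mm apart along the rack's x, the middle one at its centre; which of them is the driver varies.
- rack: Black plastic card rack fixed to the bench, 192 mm long (x), 128 wide (y); origin at the centre of its underside. Boards stand on its 6 mm floor, square across it (axes parallel to the rack's), side edges in vertical grooves 3.6 mm wide at 12 mm pitch, 4 mm deep in the groove. Side walls end 62 mm above the bench, standing boards at 101 mm; the gap between the walls' ribs is 102 mm.
- lantern: Open lantern body standing loose, mouth up: blue ribbed tapering round housing, 172 mm across the foot, 140 outside and 132 inside at the mouth, 100 tall, 0.7 kg. Origin centre of underside, z up. Inside, two white board guides face each other at y = +61 and -61 mm, 94 mm high: the board's width must lie along y. Red rocker switch outside at +x.
- lantern_rim (a point): Centre of the lantern's mouth at rim height, 100 mm above its underside; axes of the lantern.
- meter: Bystander: yellow digital multimeter lying on its back, 80 x 170 x 40 mm, origin at the centre of its underside.
- spool: Bystander: solder spool standing on end with orange flanges, 60 mm across, 48 mm tall, origin at the centre of its underside.
Mind the look-alikes: they are no part of the job. What is shaped like the driver but blue or yellow is not meant.

How it is judged:
By the outcome, as a careful person would: the job done as asked, in the order asked, and still so for the second after the job is handed in, while the arm keeps its last pose, push and grip.
It also fails if it takes over 43 s, if anything falls off the work surface, if the arm or the gripper's body presses on something with over 40 N, if the wrist force passes 120 N, or if a joint passes its speed limit or range.

### The arm

A 7-joint arm with a two-finger parallel gripper is mounted at the origin on the work surface. World frame = base frame: x ahead of the robot, y to its left, z up, the work surface at z = 0. Lengths are in m, angles in rad, forces in N, time in s.
With the tool pointing down it reaches from about 0.425 to 1.025 m from the base axis. Payload 3.6 kg.
Tool frame: the origin (TCP) lies at the very end of the fingers, on their centre line; the grasp point (between the pads) lies 19 mm behind it; z points along the fingers, y is the direction in which the jaws open and shut (so a half turn about z gives the same grasp; the last joint's range is limited). The gripper opens to 85 mm and grips with 20 to 120 N. Pads are 22 mm wide; open, the fingers measure 114 mm over their backs; the gripper's body (76 mm by 85 mm) begins 54 mm behind the grasp point. The pads swing forward as they close: fully open they stand 13 mm farther back than shut.
Start: joints at [-1.415, 0.591, 0.048, 1.609, -0.033, 0.943, -0.034], TCP at [0.179, 0.703, 0.231] pointing down, gripper open.
Joint ranges: [-2.69, 2.69], [-0.47, 2.24], [-1.27, 1.36], [0.19, 2.51], [-1.53, 4.68], [0.08, 2.07], [-3.09, 3.09]. Speed limits (rad/s): [2.57, 2.57, 3.14, 3.14, 3.14, 3.14, 3.14].

### API

Orientations are given as a 3x3 rotation matrix whose columns are the frame's x, y, z axes.
In Python, from station import r, camera, finish_job gives the robot as it stands. The module is installed in compiled form; this text tells all that it offers.
- The arm moves only by the tool send_rows, never from a script. Its arguments are lists of equal length, an entry for each row: "translation": the shift along the tool's x, y, z in cm, a list of three; "turn": the turn, a rotation vector about the tool's x, y, z in degrees, a list of three. A call has exactly 5 rows; each row shifts and turns the commanded pose from where the row before left it, along the tool's axes as they then stand; what a row does not reach is not made up. A row lasts 1/8 s, in which the tool goes at most 62.5 mm and 10.7 degrees, less where a joint would pass 70% of its speed; a pose out of reach is approached as far as the arm can. A call with a gripper value outside its range is refused whole. "claw" is the opening in per cent of the stroke, from 0 (shut) to 100 (fully open), set as the call begins (left out, the last holds). The fingers move at their own pace and stop on an object; "force" is the grip in N (left out, the last holds). Time passes only in rows, so rows that do not move let the fingers close, or fill a call up. It gives the time, the measured TCP pose, the force and the opening at its end, in the units of the state.
- r.observe(): the state, without advancing time (a new reading comes with each control period).
- camera(name): name is "scene" or "top" or "wrist"; returns a dict with "img" (480x640x3 uint8, red, green, blue), "range_z" (480x640 float32, m along the optical axis (not along the pixel's ray), 0 where there is no reading), "mtx" (3x3 intrinsics, pixels), "world_from_camera" (4x4, takes a point from camera to world coordinates). Camera axes: x right, y up, looking along -z (the intrinsics and any distortion apply to the point x, -y, -z); pixel columns grow to the right and rows downward; lengths in m; the calibration is good to about 2 mm. A picture is of the moment at which its call begins.
- finish_job(): hands the job in, once; it reports no verdict.
The state is a dict: "clock": time; "qpos": joint angles; "dq": joint speeds; "joint_efforts": joint torques, N m; "ee_pos": TCP position; "tcp_rot": TCP orientation; "contact_force": force on the tool from outside, world axes, zero at the start; "wrist_torque": the same for the moment, N m; "gripper_width": finger opening in m.
Only numpy, scipy, OpenCV 4.12 (cv2) and the standard library are available. Lean on these libraries where they do the work, as an engineer would, in place of code of your own. Each camera call takes 0.05 s, during which the arm holds its last target.

## Working session

There is one attempt and no reset: what is moved stays moved. The work goes in short steps, Python scripts to look and compute and a tool call to move; the robot and the scene stay as the last step left them, time stands still between calls to the robot, and variables do not carry over. Pictures are saved under pics/ and viewed, and the job is handed in when it is done.

Besides the shell and the picture viewer there is one more tool, called as name(argument=value, ...), one argument or row to a line, values as JSON. send_rows: Moves the arm, as the interface text tells. Its arguments: {"type":"object","properties":{"translation":{"type":"array","items":{"type":"array","items":{"type":"number"}}},"turn":{"type":"array","items":{"type":"array","items":{"type":"number"}}},"claw":{"type":"number"},"force":{"type":"number"}},"required":["translation","turn"]}

```bash
mkdir -p pics; python3 - <<'E'
from station import r,camera
import cv2,numpy as np
s=r.observe();print({k:np.round(v,3).tolist() for k,v in s.items()})
for n in("scene","top","wrist"):
    c=camera(n);np.savez(f"pics/{n}0.npz",**c);cv2.imwrite(f"pics/{n}0.png",c["img"][:,:,::-1]);print(n,np.round(c["mtx"],1).tolist(),np.round(c["world_from_camera"],3).tolist(),c.keys(),(c["range_z"]>0).mean())
E
```

```text
{'clock': 0.0, 'qpos': [-1.415, 0.592, 0.048, 1.61, -0.033, 0.943, -0.034], 'dq': [0.001, -0.0, -0.001, -0.001, -0.001, 0.001, 0.001], 'joint_efforts': [0.001, -54.869, 1.546, -19.813, 0.009, 0.009, 0.0], 'ee_pos': [0.178, 0.702, 0.23], 'tcp_rot': [[-0.969, 0.246, -0.0], [0.246, 0.969, -0.002], [-0.0, -0.002, -1.0]], 'contact_force': [0.732, -0.224, -0.783], 'wrist_torque': [-0.064, -0.04, -0.01], 'gripper_width': 0.085}
scene [[499.1, 0.0, 313.8], [0.0, 499.1, 230.1], [0.0, 0.0, 1.0]] [[0.085, -0.728, 0.681, 1.361], [0.996, 0.063, -0.057, -0.144], [-0.002, 0.683, 0.73, 0.946], [0.0, 0.0, 0.0, 1.0]] dict_keys(['img', 'range_z', 'mtx', 'world_from_camera']) 0.9958430989583333
top [[599.4, 0.0, 322.6], [0.0, 599.4, 240.1], [0.0, 0.0, 1.0]] [[-0.019, 0.981, -0.191, 0.368], [-1.0, -0.015, 0.023, -0.079], [0.02, 0.191, 0.981, 1.303], [0.0, 0.0, 0.0, 1.0]] dict_keys(['img', 'range_z', 'mtx', 'world_from_camera']) 0.995908203125
wrist [[426.5, 0.0, 316.7], [0.0, 426.5, 236.7], [0.0, 0.0, 1.0]] [[0.246, -0.919, -0.308, 0.098], [0.969, 0.233, 0.08, 0.722], [-0.002, -0.318, 0.948, 0.371], [0.0, 0.0, 0.0, 1.0]] dict_keys(['img', 'range_z', 'mtx', 'world_from_camera']) 0.9962858072916667
```

```bash
ls .
```

```text
pics
```

View pics/scene0.png

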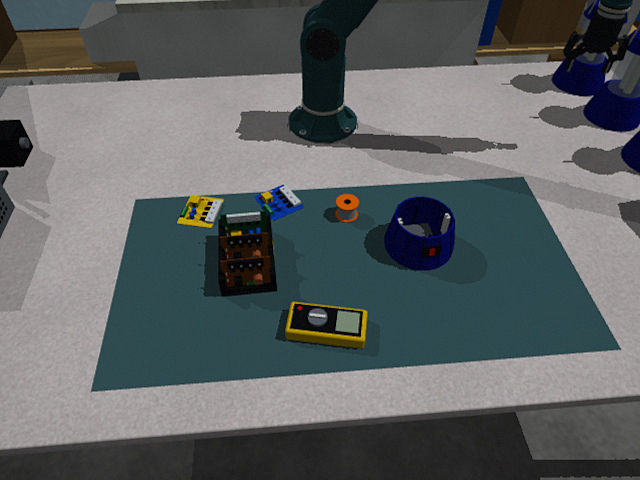

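View pics/top0.png

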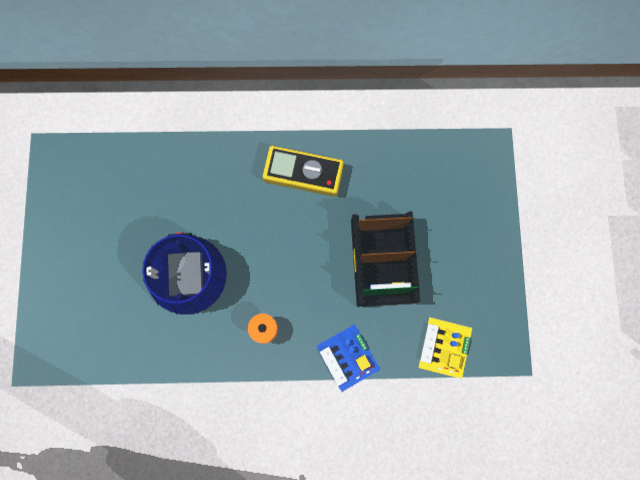

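View pics/wrist0.png

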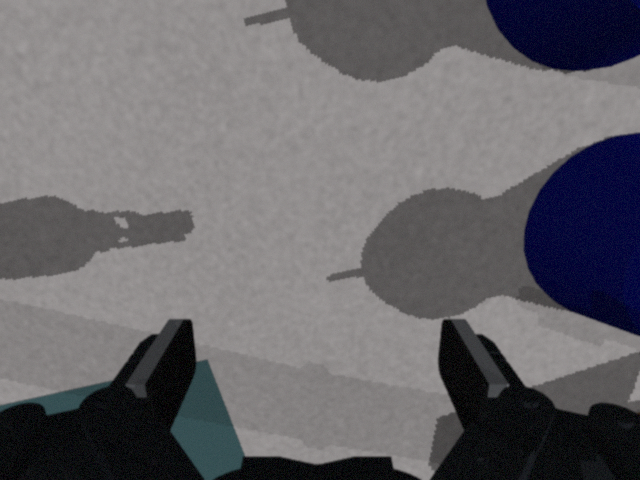

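The scene view shows the rack at about (247,255). The green driver, with the bright bar at (243,217), is the board nearest the robot. The lantern is at (420,235). In the top view the bar is at (390,286), on the +x side of the green board, and the lantern is at (184,272) with its guides at (152,271) and (207,267). The wrist view shows nothing useful yet.

```bash
cat > h.py <<'E'
import numpy as np,cv2
def ld(n): return dict(np.load(f"pics/{n}.npz"))
def pts(c):
    v,u=np.mgrid[:480,:640]; z=c["range_z"];K=c["mtx"]
    p=np.stack([(u-K[0,2])/K[0,0]*z,-(v-K[1,2])/K[1,1]*z,-z],-1)
    T=c["world_from_camera"];return p@T[:3,:3].T+T[:3,3]
def ray(c,uv):
    uv=np.atleast_2d(uv).astype(float);K=c["mtx"];T=c["world_from_camera"]
    d=np.stack([(uv[:,0]-K[0,2])/K[0,0],-(uv[:,1]-K[1,2])/K[1,1],-np.ones(len(uv))],-1)@T[:3,:3].T
    return T[:3,3],d
def onz(c,uv,z):
    o,d=ray(c,uv);return o+d*((z-o[2])/d[:,2])[:,None]
def meet(c1,a,c2,b):
    o1,d1=ray(c1,a);o2,d2=ray(c2,b);d1=d1[0];d2=d2[0]
    s,_,_,_=np.linalg.lstsq(np.stack([d1,-d2],1),o2-o1,rcond=None)
    p=o1+s[0]*d1;q=o2+s[1]*d2;return (p+q)/2,np.linalg.norm(p-q)
E
python3 - <<'E'
from h import *
C={n:ld(n+"0") for n in("top","scene")}
roi={"top":(350,205,430,315),"scene":(205,195,290,300)}
roil={"top":(130,220,240,325),"scene":(375,185,470,280)}
B={};
for n,c in C.items():
    im=c["img"].astype(int);P=pts(c);hsv=cv2.cvtColor(c["img"],cv2.COLOR_RGB2HSV)
    x0,y0,x1,y1=roi[n];m=np.zeros((480,640),bool);m[y0:y1,x0:x1]=1
    w=m&(hsv[...,1]<50)&(hsv[...,2]>130)
    k,l,st,ce=cv2.connectedComponentsWithStats(w.astype(np.uint8));
    i=1+st[1:,4].argmax();w=l==i;print(n,"bar",st[i],ce[i],np.round(np.median(P[w],0),4))
    pp=P[w];t=w&(P[...,2]>.097)&(P[...,2]<.106);print(" top pts",t.sum(),np.round(P[t].mean(0),4) if t.any() else "",np.round(np.percentile(pp,[2,98],axis=0),4).tolist())
    ys,xs=np.where(w);rc=cv2.minAreaRect(np.stack([xs,ys],1).astype(np.float32));print(rc,cv2.boxPoints(rc).tolist());
    x0,y0,x1,y1=roil[n];m=np.zeros((480,640),bool);m[y0:y1,x0:x1]=1
    L=m&(P[...,2]>.03);q=P[L];print(n,"lantern maxz",np.percentile(q[:,2],[50,90,99]))
    rim=m&(P[...,2]>.096)&(P[...,2]<.106);q=P[rim]
    A=np.c_[2*q[:,:2],np.ones(len(q))];s=np.linalg.lstsq(A,(q[:,:2]**2).sum(1),rcond=None)[0];print(" rim",len(q),s[:2],np.sqrt(s[2]+s[0]**2+s[1]**2))
    g=m&(hsv[...,1]<60)&(hsv[...,2]>140);k,l,st,ce=cv2.connectedComponentsWithStats(g.astype(np.uint8))
    for i in range(1,k):
        if st[i,4]>5: print(" guide",st[i],ce[i],np.round(np.median(P[l==i],0),4),np.round(P[l==i].max(0),4))
    for i,(x0,y0,x1,y1) in enumerate((roi[n],roil[n])):
        cv2.imwrite(f"pics/{n}_crop{i}.png",cv2.resize(c["img"][y0:y1,x0:x1,::-1],None,fx=5,fy=5,interpolation=0))
E
```

```text
top bar [370 282  41   7 173] [389.99421965 285.5433526 ] [ 0.5064 -0.2418  0.1009]
 top pts 141 [ 0.5059 -0.2423  0.1013] [[0.5016, -0.2831, 0.0052], [0.5213, -0.2028, 0.1069]]
((390.024169921875, 285.41033935546875), (4.580317974090576, 40.165870666503906), 86.633544921875) [[369.8414001464844, 284.303466796875], [409.9379577636719, 281.94482421875], [410.2069396972656, 286.5172119140625], [370.1103820800781, 288.8758544921875]]
top lantern maxz [0.07308871 0.10052695 1.30325505]
 rim 486 [0.5480229  0.18747171] 0.06804575894916472
 guide [177 253  24  41 808] [189.5049505  273.44554455] [0.5469 0.1762 0.0273] [0.5931 0.2037 1.3033]
 guide [204 263   5   9  30] [206.53333333 266.56666667] [0.5545 0.1299 0.0938] [0.5735 0.1479 0.0994]
 guide [146 266   6  10  41] [148.51219512 270.46341463] [0.5471 0.2475 0.0934] [0.5686 0.2666 0.0985]
scene bar [205 200  17  22 178] [213.02247191 210.46629213] [ 0.3926 -0.3328  0.0102]
 top pts 0  [[0.3545, -0.3495, 0.0049], [0.4296, -0.3158, 0.0137]]
((212.95361328125, 210.47938537597656), (8.021234512329102, 23.860633850097656), 23.96249008178711) [[204.44329833984375, 219.75257873535156], [214.134033203125, 197.94847106933594], [221.46392822265625, 201.20619201660156], [211.773193359375, 223.0102996826172]]
scene lantern maxz [0.07018552 0.09741098 0.94647514]
 rim 339 [0.55058779 0.18661127] 0.06812616866772238
 guide [445 213   5   5  12] [447.33333333 215.        ] [0.5432 0.2479 0.0917] [0.5527 0.2522 0.0963]
 guide [398 218   5   5  13] [399.76923077 220.30769231] [0.5468 0.1308 0.0929] [0.5581 0.1598 0.0959]
```

View crops.

View pics/top_crop0.png

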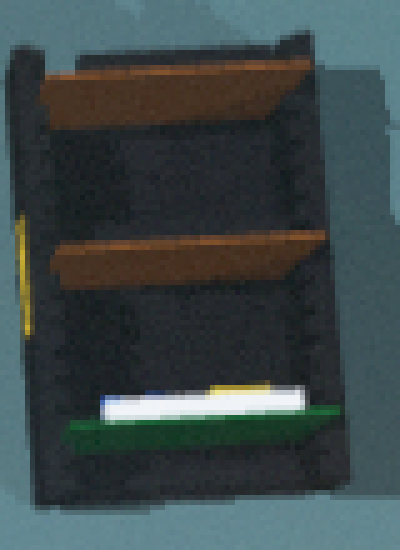

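View pics/scene_crop0.png

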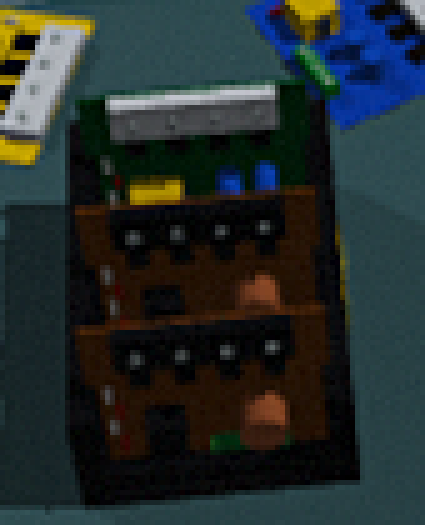

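View pics/top_crop1.png

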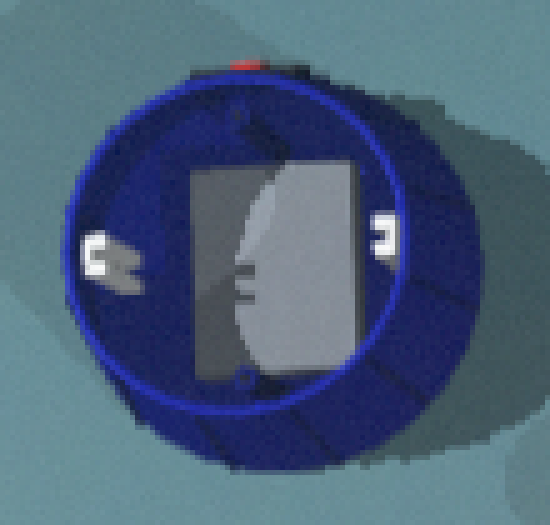

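The top crop shows the driver upright with its bar on the +x side. It is yawed slightly, about 2°. The lantern has the guides on its ±y sides and the red switch at +x. Next I'll move the wrist camera over the lantern, already turned to the final orientation.

```bash
cat >> h.py <<'E'
from scipy.spatial.transform import Rotation as Rn, Slerp
def target_R(yaw):  # tool y = board x at yaw, z down
    y=np.array([np.cos(yaw),np.sin(yaw),0]);z=np.array([0,0,-1.]);return np.stack([np.cross(y,z),y,z],1)
def plan(p0,R0,p1,R1,N):
    s=Slerp([0,1],Rn.from_matrix([R0,R1]))(np.linspace(0,1,N+1)).as_matrix()
    P=[p0+(p1-p0)*i/N for i in range(N+1)]
    tr=[];tu=[]
    for i in range(N):
        tr.append(np.round(s[i].T@(P[i+1]-P[i])*100,2).tolist());tu.append(np.round(np.degrees(Rn.from_matrix(s[i].T@s[i+1]).as_rotvec()),2).tolist())
    for k in range(0,N,5): print("T",tr[k:k+5],"\nU",tu[k:k+5])
def state():
    from station import r
    s=r.observe();return np.array(s["ee_pos"]),np.array(s["tcp_rot"]),s
E
python3 - <<'E'
from h import *
p,R,s=state()
plan(p,R,np.array([.55,.225,.34]),target_R(np.radians(2.5)),15)
E
```

```text
T [[-3.18, -2.47, -0.73], [-3.38, -2.19, -0.73], [-3.56, -1.9, -0.73], [-3.71, -1.59, -0.73], [-3.83, -1.27, -0.73]] 
U [[-0.01, 0.0, 4.88], [-0.01, 0.0, 4.88], [-0.01, 0.0, 4.88], [-0.01, 0.0, 4.88], [-0.01, 0.0, 4.88]]
T [[-3.92, -0.94, -0.73], [-3.99, -0.6, -0.73], [-4.02, -0.26, -0.73], [-4.03, 0.09, -0.73], [-4.01, 0.43, -0.73]] 
U [[-0.01, 0.0, 4.88], [-0.01, 0.0, 4.88], [-0.01, 0.0, 4.88], [-0.01, 0.0, 4.88], [-0.01, 0.0, 4.88]]
T [[-3.96, 0.77, -0.73], [-3.88, 1.1, -0.73], [-3.77, 1.43, -0.73], [-3.63, 1.75, -0.73], [-3.47, 2.05, -0.73]] 
U [[-0.01, 0.0, 4.88], [-0.01, 0.0, 4.88], [-0.01, 0.0, 4.88], [-0.01, 0.0, 4.88], [-0.01, 0.0, 4.88]]
```

send_rows(
  translation=[
    [-3.2,-2.5,-0.7],
    [-3.4,-2.2,-0.7],
    [-3.6,-1.9,-0.7],
    [-3.7,-1.6,-0.7],
    [-3.8,-1.3,-0.7],
  ],
  turn=[
    [0,0,4.9],
    [0,0,4.9],
    [0,0,4.9],
    [0,0,4.9],
    [0,0,4.9],
  ],
  claw=40,
)

```text
clock: 0.78
ee_pos: [0.3032, 0.5413, 0.2664]
tcp_rot: [[-0.778, 0.629, -0.0], [0.629, 0.778, -0.0], [-0.0, -0.0, -1.0]]
contact_force: [0.9, 0.1, 0.2]
gripper_width: 0.0343
```

send_rows(
  translation=[
    [-3.9,-0.9,-0.7],
    [-4,-0.6,-0.7],
    [-4,-0.3,-0.7],
    [-4,0.1,-0.7],
    [-4,0.4,-0.7],
  ],
  turn=[
    [0,0,4.9],
    [0,0,4.9],
    [0,0,4.9],
    [0,0,4.9],
    [0,0,4.9],
  ],
)

```text
clock: 1.4
ee_pos: [0.4264, 0.3819, 0.3018]
tcp_rot: [[-0.446, 0.895, 0.0], [0.895, 0.446, 0.0], [0.0, 0.0, -1.0]]
contact_force: [0.3, 0.0, -0.1]
gripper_width: 0.0339
```

send_rows(
  translation=[
    [-4,0.8,-0.7],
    [-3.9,1.1,-0.7],
    [-3.8,1.4,-0.7],
    [-3.6,1.8,-0.7],
    [-3.5,2,-0.7],
  ],
  turn=[
    [0,0,4.9],
    [0,0,4.9],
    [0,0,4.9],
    [0,0,4.9],
    [0,0,4.9],
  ],
)

```text
clock: 2.02
ee_pos: [0.5496, 0.2217, 0.3367]
tcp_rot: [[-0.034, 0.999, 0.0], [0.999, 0.034, 0.0], [0.0, 0.0, -1.0]]
contact_force: [0.7, 0.8, -0.2]
gripper_width: 0.0342
```

```bash
python3 - <<'E'
from station import camera
from h import *
c=camera("wrist");np.savez("pics/wl.npz",**c);cv2.imwrite("pics/wl.png",c["img"][:,:,::-1])
P=pts(c);hsv=cv2.cvtColor(c["img"],cv2.COLOR_RGB2HSV)
g=(hsv[...,1]<60)&(hsv[...,2]>140)&(P[...,2]>.08)&(P[...,2]<.105)
k,l,st,ce=cv2.connectedComponentsWithStats(g.astype(np.uint8))
for i in range(1,k):
    if st[i,4]>20: print("guide",st[i],ce[i],np.round(np.median(P[l==i],0),4),np.round(onz(c,ce[i],.094),4))
near=np.hypot(P[...,0]-.549,P[...,1]-.187)<.1
q=P[near&(P[...,2]>.096)&(P[...,2]<.106)]
A=np.c_[2*q[:,:2],np.ones(len(q))];s=np.linalg.lstsq(A,(q[:,:2]**2).sum(1),rcond=None)[0];print(" rim",len(q),s[:2],np.sqrt(s[2]+s[0]**2+s[1]**2),np.median(q[:,2]))
E
```

```text
guide [305 154  18  11 136] [313.64705882 158.5       ] [0.5451 0.2487 0.0926] [[0.5449 0.2486 0.094 ]]
guide [308 269  19  18 244] [316.66393443 278.64754098] [0.5521 0.1297 0.0912] [[0.5517 0.1316 0.094 ]]
 rim 2027 [0.54790824 0.18997496] 0.0678993643778859 0.09823006076716145
```

View pics/wl.png

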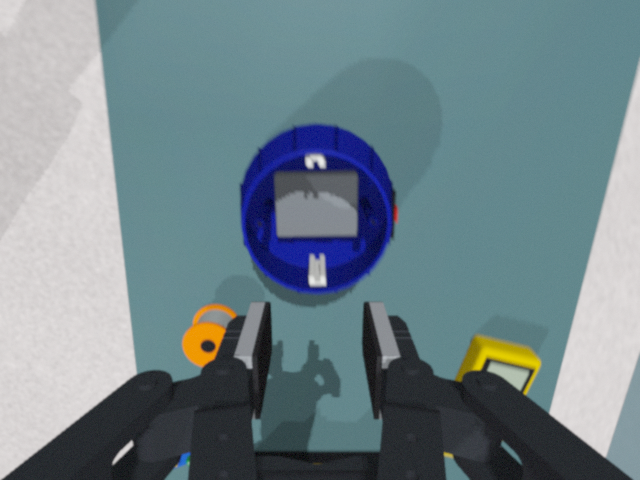

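The wrist view shows the lantern mouth centred near (318,218). The guides are at (314,158) and (317,279), and the switch is at (396,213). The rim radius, rim height and guide spacing all fit the text. This gives a centre of about (0.548, 0.189) and a yaw of about 3.3°. I'll go to the rack now.

send_rows(
  translation=[
    [-4.2,-0.5,0.4],
    [-4.2,-0.5,0.4],
    [-4.2,-0.5,0.4],
    [-4.2,-0.5,0.4],
    [-4.2,-0.5,0.4],
  ],
  turn=[
    [0,0,0],
    [0,0,0],
    [0,0,0],
    [0,0,0],
    [0,0,0],
  ],
)

```text
clock: 2.7
ee_pos: [0.5316, 0.0109, 0.3164]
tcp_rot: [[-0.038, 0.999, 0.0], [0.999, 0.038, 0.0], [0.0, 0.0, -1.0]]
contact_force: [-0.1, 0.4, -0.5]
gripper_width: 0.0343
```

send_rows(
  translation=[
    [-4.2,-0.5,0.4],
    [-4.2,-0.5,0.4],
    [-4.2,-0.5,0.4],
    [-4.2,-0.6,0.4],
    [-4,-0.6,0.4],
  ],
  turn=[
    [0,0,0],
    [0,0,0],
    [0,0,0],
    [0,0,0],
    [0,0,0],
  ],
)

```text
clock: 3.32
ee_pos: [0.5125, -0.198, 0.2964]
tcp_rot: [[-0.037, 0.999, 0.001], [0.999, 0.037, 0.0], [0.0, 0.001, -1.0]]
contact_force: [-0.1, -0.8, 0.8]
gripper_width: 0.0339
```

```bash
cat > bar.py <<'E'
import sys
from station import camera
from h import *
n=sys.argv[1];c=camera("wrist");np.savez(f"pics/{n}.npz",**c);cv2.imwrite(f"pics/{n}.png",c["img"][:,:,::-1])
P=pts(c);hsv=cv2.cvtColor(c["img"],cv2.COLOR_RGB2HSV)
near=np.hypot(P[...,0]-.506,P[...,1]+.242)<.07
w=near&(hsv[...,1]<60)&(hsv[...,2]>110)&(P[...,2]>.09)&(P[...,2]<.115)
ys,xs=np.where(w);q=P[w]
print("bar",len(q),q.mean(0).round(4),np.percentile(q,[1,50,99],axis=0).round(4).tolist())
rc=cv2.minAreaRect(np.stack([xs,ys],1).astype(np.float32));b=cv2.boxPoints(rc);W=onz(c,b,.101);print(b.round(1).tolist(),W.round(4).tolist(),"mid",W.mean(0).round(4))
e=[np.linalg.norm(W[i]-W[(i+1)%4]) for i in range(4)];i=int(np.argmax(e));d=W[(i+1)%4]-W[i];d*=np.sign(d[1]);print("len",np.round(e,4),"yaw",np.degrees(np.arctan2(-d[0],d[1])))
g=near&(hsv[...,0]>45)&(hsv[...,0]<90)&(hsv[...,1]>90)&(P[...,2]>.097)&(P[...,2]<.108)
q=P[g];print("green top",len(q));
if len(q)>20:
    vx,vy,x0,y0=cv2.fitLine(q[:,:2].astype(np.float32),cv2.DIST_L2,0,.01,.01).ravel();print(np.degrees(np.arctan2(-vx*np.sign(vy),abs(vy))),q.min(0).round(4),q.max(0).round(4),q.mean(0).round(4))
E
python3 bar.py wr1; python3 - <<'E'
from h import *
print(state()[0],state()[1].round(3))
E
```

```text
bar 947 [ 0.5046 -0.2397  0.0992] [[0.4997, -0.2805, 0.0919], [0.5046, -0.2397, 0.0994], [0.5103, -0.2012, 0.101]]
[[301.0, 201.0], [313.0, 201.0], [313.0, 296.0], [301.0, 296.0]] [[0.4989, -0.1989, 0.101], [0.5086, -0.1986, 0.101], [0.5115, -0.2836, 0.101], [0.5011, -0.284, 0.101]] mid [ 0.505  -0.2413  0.101 ]
len [0.0097 0.0851 0.0105 0.0851] yaw 1.4849168349005715
green top 160
2.2260997 [ 0.4976 -0.2959  0.0977] [ 0.5031 -0.1861  0.1017] [ 0.4998 -0.2406  0.0995]
[ 0.51069577 -0.20485542  0.29664321] [[-0.03   1.     0.   ]
 [ 1.     0.03  -0.005]
 [-0.005  0.    -1.   ]]
```

View pics/wr1.png

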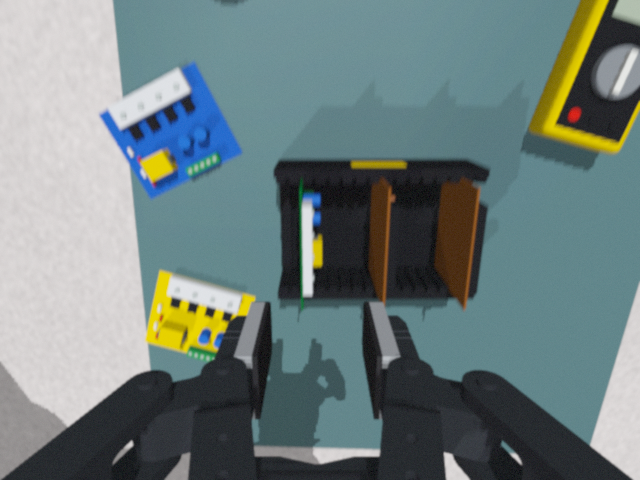

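The view shows the driver's bar at about (307,248), the chargers at x≈380 and 460, and fingers clear of everything. I'll go closer, directly above, and settle for a second view.

send_rows(
  translation=[
    [-1.2,-0.3,4.2],
    [-1.2,-0.3,4.2],
    [-1.1,-0.2,4.2],
    [0,0,0],
    [0,0,0],
  ],
  turn=[
    [0,0,0],
    [0,0,0],
    [0,0,0],
    [0,0,0],
    [0,0,0],
  ],
)

```text
clock: 4.0
ee_pos: [0.5073, -0.2316, 0.1715]
tcp_rot: [[-0.039, 0.999, 0.002], [0.999, 0.039, -0.0], [-0.0, 0.002, -1.0]]
contact_force: [0.2, -0.1, 0.4]
gripper_width: 0.0339
```

```bash
python3 bar.py wr2; python3 - <<'E'
from h import *
for i in range(3):
    a=state();print(a[0],a[1].round(4).tolist())
E
```

```text
bar 2198 [ 0.505  -0.2382  0.0993] [[0.5, -0.2804, 0.0934], [0.5049, -0.2372, 0.0994], [0.5102, -0.2012, 0.1009]]
[[306.0, 196.0], [323.0, 196.0], [323.0, 336.0], [306.0, 336.0]] [[0.4996, -0.1992, 0.101], [0.5083, -0.1989, 0.101], [0.5118, -0.2801, 0.101], [0.5021, -0.2804, 0.101]] mid [ 0.5055 -0.2396  0.101 ]
len [0.0086 0.0812 0.0097 0.0812] yaw 2.497159553020516
green top 594
2.297311 [ 0.4972 -0.2966  0.0977] [ 0.5032 -0.1863  0.1013] [ 0.4998 -0.2368  0.0995]
[ 0.50785091 -0.23150101  0.17201712] [[-0.0393, 0.9992, 0.0029], [0.9992, 0.0393, -0.0007], [-0.0008, 0.0029, -1.0]]
[ 0.50785091 -0.23150101  0.17201712] [[-0.0393, 0.9992, 0.0029], [0.9992, 0.0393, -0.0007], [-0.0008, 0.0029, -1.0]]
[ 0.50785091 -0.23150101  0.17201712] [[-0.0393, 0.9992, 0.0029], [0.9992, 0.0393, -0.0007], [-0.0008, 0.0029, -1.0]]
```

View pics/wr2.png

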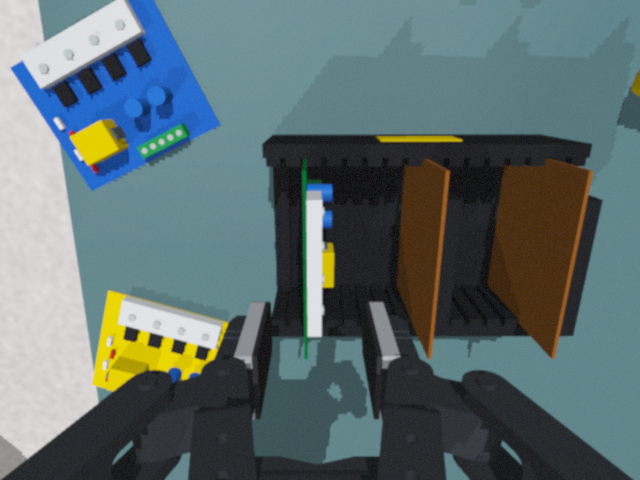

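The closer view shows the bar running from (315,196) to (315,336), with jaw mid-line at about column 319. Jaw orientation matches the board at 2.3°. I'll check its height across views, then move over it and part way down.

```bash
python3 - <<'E'
from h import *
a,b,t=ld("wr1"),ld("wr2"),ld("top0")
for A in [((307,201),(314.5,196),(370,286.5)),((307,296),(314.5,336),(410,284.2))]:
    print("w1w2",meet(a,A[0],b,A[1]),"\nw2top",meet(b,A[1],t,A[2]))
l=ld("wl");s=ld("scene0")
for A in [((313.6,158.5),(148.5,270.5),(447.3,215)),((316.7,278.6),(206.5,266.6),(399.8,220.3))]:
    print("guide wl-top",meet(l,A[0],t,A[1]),"top-scene",meet(t,A[1],s,A[2]))
E
```

```text
w1w2 (array([ 0.50383661, -0.19856451,  0.10238711]), np.float64(0.0003738346490861026)) 
w2top (array([ 0.50483883, -0.20091701,  0.09621468]), np.float64(0.0022729570741847243))
w1w2 (array([ 0.50682309, -0.29683309,  0.07437745]), np.float64(0.0013896492040595969)) 
w2top (array([ 0.50796066, -0.28264754,  0.09754762]), np.float64(0.001903096477638413))
guide wl-top (array([0.54575813, 0.24760307, 0.08935354]), np.float64(0.001836891685148413)) top-scene (array([0.54572614, 0.24569782, 0.09559094]), np.float64(0.00014302217211724656))
guide wl-top (array([0.55218137, 0.12993889, 0.09046479]), np.float64(0.0008222758258016238)) top-scene (array([0.55201257, 0.12915467, 0.09418477]), np.float64(0.00012522902352157206))
```

send_rows(
  translation=[
    [-0.5,-0.2,0],
    [-0.4,-0.2,2],
    [0,0,2],
    [0,0,1],
    [0,0,0],
  ],
  turn=[
    [0,0,0],
    [0,0,0],
    [0,0,0],
    [0,0,0],
    [0,0,0],
  ],
)

```text
clock: 4.68
ee_pos: [0.5031, -0.2404, 0.1204]
tcp_rot: [[-0.039, 0.999, -0.0], [0.999, 0.039, 0.0], [0.0, -0.0, -1.0]]
contact_force: [0.1, -1.1, 1.3]
gripper_width: 0.0341
```

```bash
python3 bar.py wr3; python3 - <<'E'
from h import *
a=state();print(a[0],a[1].round(4).tolist())
E
```

```text
bar 3421 [ 0.505  -0.2373  0.0993] [[0.5001, -0.2803, 0.0926], [0.505, -0.2357, 0.0994], [0.5099, -0.2012, 0.1008]]
[[315.0, 203.0], [336.0, 203.0], [336.0, 380.0], [315.0, 380.0]] [[0.4996, -0.1987, 0.101], [0.5078, -0.1984, 0.101], [0.5121, -0.2796, 0.101], [0.5028, -0.28, 0.101]] mid [ 0.5056 -0.2392  0.101 ]
len [0.0081 0.0814 0.0094 0.0814] yaw 3.0964765552729503
green top 929
2.2640343 [ 0.4972 -0.2963  0.097 ] [ 0.5029 -0.1863  0.1015] [ 0.4998 -0.2348  0.0995]
[ 0.50337677 -0.24062179  0.12084804] [[-0.0393, 0.9992, 0.0008], [0.9992, 0.0393, -0.0003], [-0.0003, 0.0008, -1.0]]
```

View pics/wr3.png

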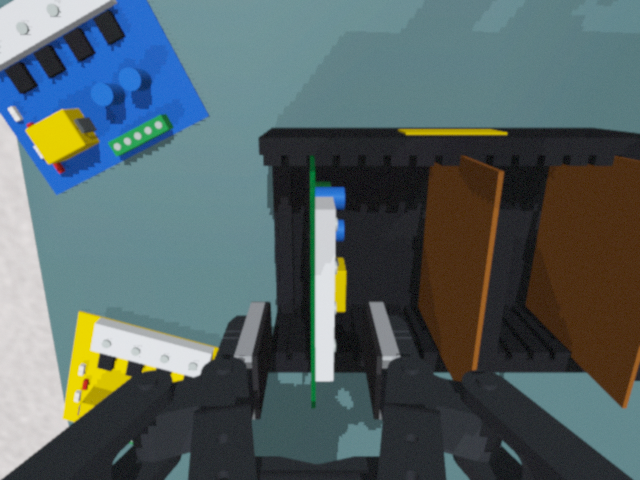

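The view shows the board and bar between the jaws, with the bar at columns 315-336 and the jaws' inner faces at 270 and 369. I'll measure the jaw mid-line in the same image to cancel calibration error.

```bash
python3 - <<'E'
from h import *
c=ld("wr3");P=pts(c);p,R,_=state()
Q=(P-p)@R
for v in (315,330,350,365,380):
    for a,b in((235,290),(350,405)):
        row=Q[v,a:b];m=(P[v,a:b,2]>.108)
        if m.any(): 
            q=row[m];print(v,a,"cols",a+np.where(m)[0].min(),a+np.where(m)[0].max(),"y",(q[:,1].min()*1e3).round(1),(q[:,1].max()*1e3).round(1),"z",(q[:,2].min()*1e3).round(1),(q[:,2].max()*1e3).round(1))
m=(P[...,2]>.09)&(P[...,2]<.106)&(abs(Q[...,0])<.012)&(abs(Q[...,1])<.02)
print("board+bar y",np.percentile(Q[m][:,1]*1e3,[0,2,50,98,100]).round(2),m.sum())
m=(P[...,2]>.09)&(P[...,2]<.106)&(abs(Q[...,0])<.05)&(abs(Q[...,1])<.02)
print("board+bar y",np.percentile(Q[m][:,1]*1e3,[0,2,50,98,100]).round(2),m.sum())
E
```

```text
315 235 cols 236 270 y -30.1 -18.4 z -13.8 -1.8
315 350 cols 363 397 y -1.4 27.0 z -140.8 -2.3
330 235 cols 235 271 y -29.0 -18.4 z -23.4 -0.1
330 350 cols 362 404 y 15.5 27.6 z -23.2 -0.9
350 235 cols 235 271 y -26.6 -1.4 z -140.8 -3.0
350 350 cols 362 404 y 15.5 25.5 z -34.8 -1.1
365 235 cols 235 269 y -23.5 -18.4 z -42.5 -10.4
365 350 cols 364 404 y 15.5 21.6 z -44.8 -9.2
380 235 cols 235 277 y -22.4 -1.4 z -140.8 -18.7
380 350 cols 367 404 y 15.5 20.7 z -49.8 -20.5
board+bar y [-4.24 -3.87  0.8   5.51  6.79] 1205
board+bar y [-4.24 -4.05  0.51  5.54  6.79] 4387
```

In the image the jaws' mid-line is at −1.45 mm and the board-plus-bar middle is at +0.7 mm. I'll shift +2 mm along tool y, which agrees with the top camera, then descend.

send_rows(
  translation=[
    [-0.1,0.2,0.9],
    [0,0,1.5],
    [0,0,1.5],
    [0,0,1],
    [0,0,0],
  ],
  turn=[
    [0,0,0],
    [0,0,0],
    [0,0,0],
    [0,0,0],
    [0,0,0],
  ],
)

```text
clock: 5.35
ee_pos: [0.5042, -0.2411, 0.0701]
tcp_rot: [[-0.039, 0.999, -0.002], [0.999, 0.039, 0.001], [0.001, -0.002, -1.0]]
contact_force: [0.5, -0.4, -0.0]
gripper_width: 0.0341
```

```bash
python3 - <<'E'
from h import *
from station import camera
c=camera("wrist");cv2.imwrite("pics/wr4.png",c["img"][:,:,::-1]);np.savez("pics/wr4.npz",**c)
P=pts(c);p,R,s=state();print(p,R.round(4).tolist(),s["contact_force"])
Q=(P-p)@R*1e3
for v in (330,350,365):
    r=Q[v,:,1];near=(abs(Q[v,:,0])<60)&(Q[v,:,2]>-60)&(Q[v,:,2]<10);print(v,[ (k,round(float(r[k]),1),round(float(Q[v,k,2]),1)) for k in range(255,385,4)])
E
```

```text
[ 0.50463888 -0.24135808  0.07072744] [[-0.0389, 0.9992, -0.0011], [0.9992, 0.0389, 0.0004], [0.0004, -0.001, -1.0]] [1.00533828 0.22267417 0.16044383]
330 [(255, -21.1, -21.7), (259, -19.7, -22.1), (263, -18.7, -20.8), (267, -18.7, -10.8), (271, -18.5, -1.3), (275, -23.2, 54.3), (279, -21.2, 54.6), (283, -19.1, 54.2), (287, -17.8, 64.8), (291, -15.8, 67.1), (295, -13.5, 66.2), (299, -11.4, 68.2), (303, -9.1, 65.9), (307, -4.4, -29.8), (311, -3.2, -28.9), (315, -2.0, -29.5), (319, -0.8, -27.7), (323, 0.4, -28.7), (327, 1.6, -29.2), (331, 2.8, -29.0), (335, 3.9, -29.5), (339, 5.7, -19.6), (343, 10.4, 29.8), (347, 12.3, 30.1), (351, 17.3, 66.0), (355, 19.5, 65.6), (359, 21.8, 66.9), (363, 15.5, -2.7), (367, 15.5, -13.6), (371, 15.5, -23.0), (375, 17.0, -21.9), (379, 18.2, -22.0), (383, 19.4, -22.1)]
350 [(255, -19.4, -33.7), (259, -18.6, -31.2), (263, -18.7, -22.7), (267, -18.7, -13.1), (271, -18.7, -2.0), (275, -23.6, 54.6), (279, -21.4, 53.4), (283, -19.4, 54.2), (287, -17.8, 60.4), (291, -15.6, 61.3), (295, -13.5, 61.9), (299, -11.2, 61.0), (303, -9.1, 62.0), (307, -4.4, -29.3), (31
[... 322 characters left out ...]
8), (379, 16.6, -33.5), (383, 17.8, -33.2)]
365 [(255, -19.1, -36.6), (259, -18.6, -32.7), (263, -18.8, -23.6), (267, -18.7, -14.7), (271, -25.3, 48.6), (275, -23.1, 47.4), (279, -21.1, 47.8), (283, -19.7, 54.8), (287, -17.4, 53.5), (291, -14.8, 47.2), (295, -12.8, 47.3), (299, -10.7, 48.0), (303, -8.6, 47.8), (307, -4.5, -29.3), (311, -3.2, -29.0), (315, -2.0, -28.3), (319, -0.8, -28.5), (323, 0.4, -28.5), (327, 1.7, -28.7), (331, 2.9, -29.3), (335, 4.1, -28.6), (339, 10.0, 47.3), (343, 12.1, 48.5), (347, 14.2, 48.3), (351, 16.2, 47.4), (355, 19.1, 55.2), (359, 20.3, 47.3), (363, 22.4, 47.8), (367, 15.5, -17.6), (371, 15.6, -26.1), (375, 15.5, -34.6), (379, 16.4, -36.1), (383, 17.4, -36.9)]
```

View pics/wr4.png

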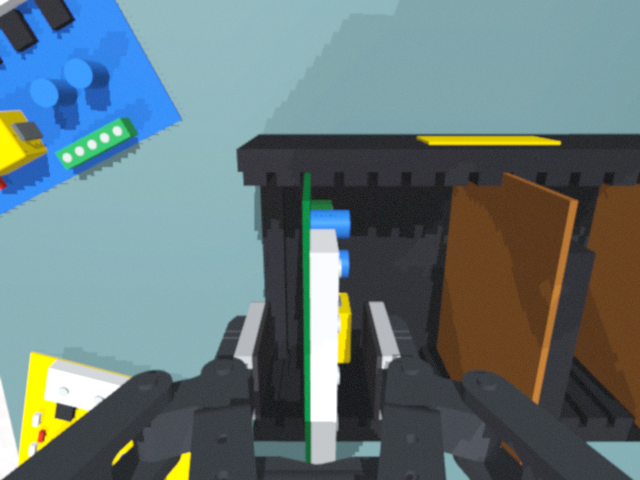

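Top of the board is 29 mm behind the TCP, which is the right depth. The jaws' mid-line is still about 1.5 mm short, so I'll shift and then close.

send_rows(
  translation=[
    [0,0.15,0],
    [0,0,0],
    [0,0,0],
    [0,0,0],
    [0,0,0],
  ],
  turn=[
    [0,0,0],
    [0,0,0],
    [0,0,0],
    [0,0,0],
    [0,0,0],
  ],
)

```text
clock: 6.02
ee_pos: [0.5065, -0.2413, 0.0714]
tcp_rot: [[-0.039, 0.999, 0.0], [0.999, 0.039, -0.0], [-0.0, 0.0, -1.0]]
contact_force: [-0.2, 0.8, -0.7]
gripper_width: 0.0339
```

send_rows(
  translation=[
    [0,0,0],
    [0,0,0],
    [0,0,0],
    [0,0,0],
    [0,0,0],
  ],
  turn=[
    [0,0,0],
    [0,0,0],
    [0,0,0],
    [0,0,0],
    [0,0,0],
  ],
  claw=0,
  force=60,
)

```text
clock: 6.65
ee_pos: [0.5053, -0.2414, 0.0715]
tcp_rot: [[-0.039, 0.999, -0.002], [0.999, 0.039, 0.001], [0.001, -0.002, -1.0]]
contact_force: [-2.7, 0.6, 5.0]
gripper_width: 0.0086
```

```bash
python3 - <<'E'
from h import *
from station import camera
c=camera("wrist");cv2.imwrite("pics/wr5.png",c["img"][:,:,::-1]);np.savez("pics/wr5.npz",**c)
p,R,s=state();print(p,R.round(4).tolist(),s["contact_force"],s["wrist_torque"],s["gripper_width"],s["clock"])
E
```

```text
[ 0.50534046 -0.24147209  0.07154905] [[-0.0386, 0.9993, -0.0016], [0.9993, 0.0386, 0.0006], [0.0007, -0.0016, -1.0]] [-2.0337286   0.23870744  5.88446849] [-0.05658611  0.87395184  0.06333926] 0.009056889827544708 6.7
```

View pics/wr5.png

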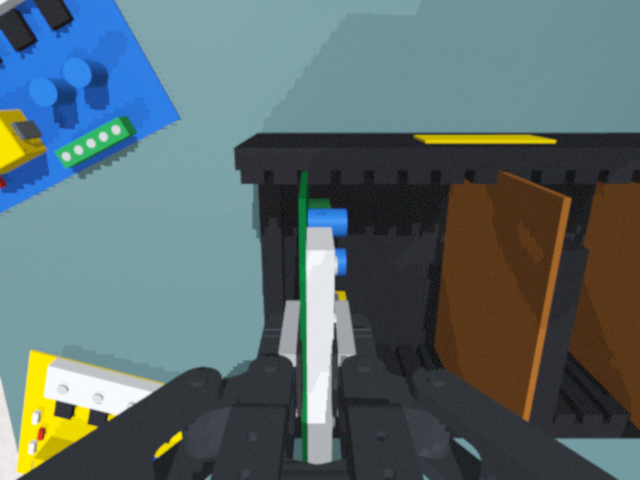

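The opening is about 9-10 mm on the 10 mm bar, with small forces. The picture shows the bar held between pads at columns ~300 and 335. I'll lift gently.

send_rows(
  translation=[
    [0,0,-0.3],
    [0,0,-0.5],
    [0,0,-0.5],
    [0,0,-0.5],
    [0,0,0],
  ],
  turn=[
    [0,0,0],
    [0,0,0],
    [0,0,0],
    [0,0,0],
    [0,0,0],
  ],
)

```text
clock: 7.32
ee_pos: [0.5057, -0.241, 0.0897]
tcp_rot: [[-0.039, 0.999, -0.001], [0.999, 0.039, 0.001], [0.001, -0.001, -1.0]]
contact_force: [-4.0, -0.1, 0.2]
gripper_width: 0.0091
```

```bash
python3 - <<'E'
from h import *
from station import camera
c=camera("wrist");cv2.imwrite("pics/wr6.png",c["img"][:,:,::-1]);np.savez("pics/wr6.npz",**c)
c=camera("scene");cv2.imwrite("pics/s6.png",cv2.resize(c["img"][180:320,180:400,::-1],None,fx=3,fy=3))
p,R,s=state();print(p,R.round(4).tolist(),s["contact_force"],s["wrist_torque"],s["gripper_width"],s["clock"])
E
```

```text
[ 0.50564559 -0.24112191  0.08944959] [[-0.0391, 0.9992, -0.0013], [0.9992, 0.0391, 0.0008], [0.0008, -0.0013, -1.0]] [-5.23107613  0.22950285 -0.22042978] [0.10223565 1.2704505  0.02050644] 0.009327226704401776 7.425
```

View pics/wr6.png

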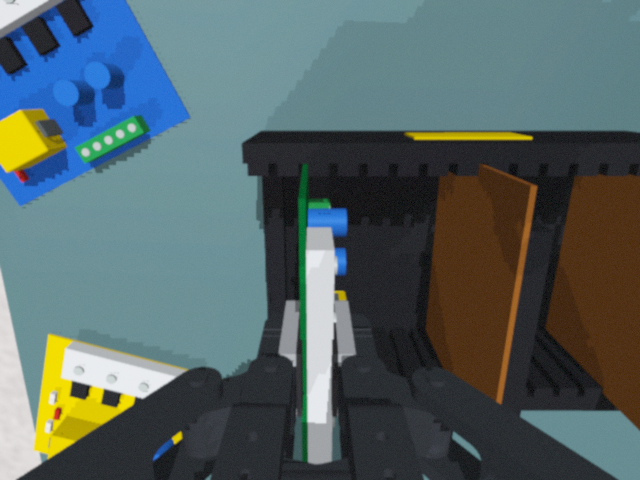

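View pics/s6.png

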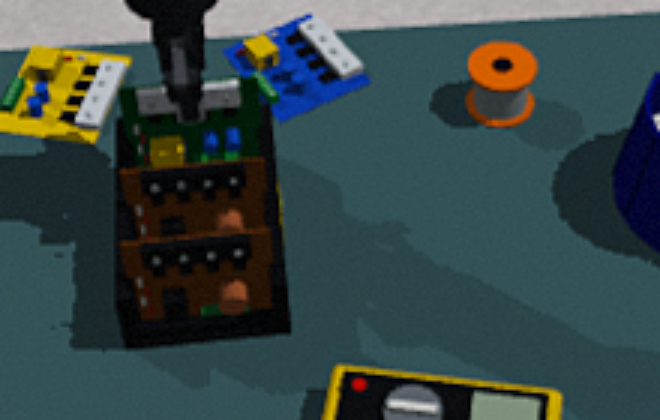

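The board moves with the grip. A side force of −5 N shows light rubbing in the groove, so I'll ease it −0.5 mm and keep lifting straight.

send_rows(
  translation=[
    [0,-0.05,0],
    [0,0,-0.5],
    [0,0,-0.7],
    [0,0,-0.7],
    [0,0,-0.7],
  ],
  turn=[
    [0,0,0],
    [0,0,0],
    [0,0,0],
    [0,0,0],
    [0,0,0],
  ],
)

```text
clock: 8.05
ee_pos: [0.506, -0.2413, 0.1159]
tcp_rot: [[-0.039, 0.999, -0.0], [0.999, 0.039, -0.0], [-0.0, -0.0, -1.0]]
contact_force: [-4.4, -0.1, -4.0]
gripper_width: 0.0091
```

send_rows(
  translation=[
    [0,0,-0.7],
    [0,0,-0.7],
    [0,0,-0.7],
    [0,0,-0.7],
    [0,0,-0.7],
  ],
  turn=[
    [0,0,0],
    [0,0,0],
    [0,0,0],
    [0,0,0],
    [0,0,0],
  ],
)

```text
clock: 8.68
ee_pos: [0.507, -0.2415, 0.1512]
tcp_rot: [[-0.039, 0.999, 0.002], [0.999, 0.039, -0.001], [-0.001, 0.002, -1.0]]
contact_force: [0.6, 0.1, -0.9]
gripper_width: 0.0092
```

send_rows(
  translation=[
    [0,0,-1],
    [0,0,-1.4],
    [0,0,-1.4],
    [0,0,-1.4],
    [0,0,-1],
  ],
  turn=[
    [0,0,0],
    [0,0,0],
    [0,0,0],
    [0,0,0],
    [0,0,0],
  ],
)

```text
clock: 9.3
ee_pos: [0.5063, -0.2415, 0.2135]
tcp_rot: [[-0.039, 0.999, 0.001], [0.999, 0.039, -0.0], [-0.0, 0.001, -1.0]]
contact_force: [0.4, -0.5, -2.8]
gripper_width: 0.0089
```

```bash
cat > chk.py <<'E'
import sys
from h import *
from station import camera
n=sys.argv[1]
for k in("wrist","scene","top"):
    c=camera(k);cv2.imwrite(f"pics/{k}{n}.png",c["img"][:,:,::-1]);np.savez(f"pics/{k}{n}.npz",**c)
p,R,s=state();print(p.round(4),R.round(4).tolist(),s["contact_force"].round(1) if hasattr(s["contact_force"],'round') else s["contact_force"],s["wrist_torque"],s["gripper_width"],s["clock"])
E
python3 chk.py 7
```

```text
[ 0.5064 -0.2414  0.2129] [[-0.0394, 0.9992, 0.0013], [0.9992, 0.0394, -0.0003], [-0.0004, 0.0013, -1.0]] [ 0.5 -0.3 -1.9] [ 0.04563202 -0.01709214 -0.01506747] 0.009033924002209343 9.45
```

View pics/wrist7.png

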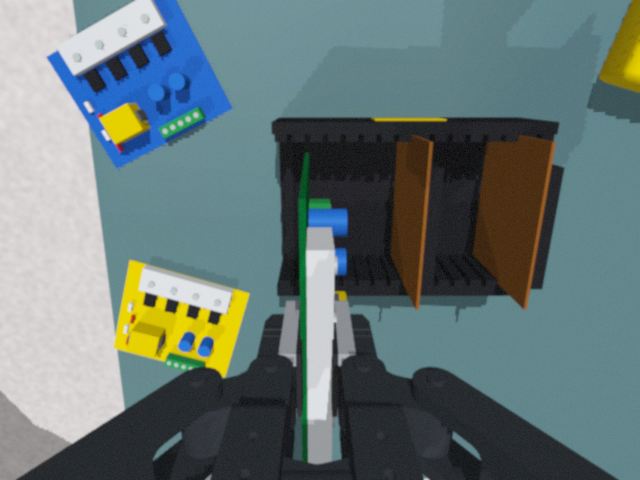

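View pics/scene7.png

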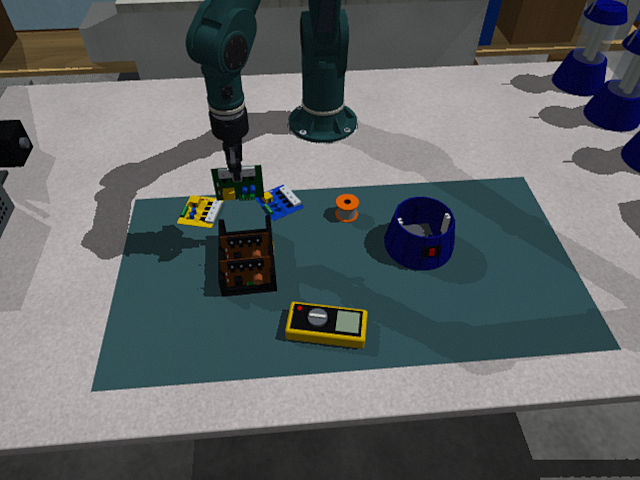

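The board is clear of the rack: the lower edge is at about 0.147 m, forces are near zero and both chargers are still standing at (410,220) and (515,220). I'll carry it smoothly to the lantern.

send_rows(
  translation=[
    [0.8,0.12,-0.1],
    [1.4,0.21,-0.1],
    [2.0,0.3,-0.1],
    [2.4,0.36,-0.1],
    [2.6,0.39,-0.1],
  ],
  turn=[
    [0,0,0],
    [0,0,0],
    [0,0,0],
    [0,0,0],
    [0,0,0],
  ],
)

```text
clock: 10.07
ee_pos: [0.516, -0.1469, 0.2169]
tcp_rot: [[-0.04, 0.999, -0.001], [0.999, 0.04, 0.001], [0.001, -0.001, -1.0]]
contact_force: [-1.0, -0.1, -1.4]
gripper_width: 0.0092
```

send_rows(
  translation=[
    [2.45,0.36,0],
    [2.45,0.36,0],
    [2.45,0.36,0],
    [2.45,0.36,0],
    [2.45,0.36,0],
  ],
  turn=[
    [0,0,0],
    [0,0,0],
    [0,0,0],
    [0,0,0],
    [0,0,0],
  ],
)

```text
clock: 10.7
ee_pos: [0.5289, -0.0235, 0.2169]
tcp_rot: [[-0.041, 0.999, -0.001], [0.999, 0.041, 0.0], [0.001, -0.001, -1.0]]
contact_force: [-0.7, 0.5, -1.4]
gripper_width: 0.0089
```

send_rows(
  translation=[
    [2.45,0.36,0],
    [2.45,0.36,0],
    [2.45,0.36,0],
    [2.45,0.36,0],
    [2.45,0.36,0],
  ],
  turn=[
    [0,0,0],
    [0,0,0],
    [0,0,0],
    [0,0,0],
    [0,0,0],
  ],
)

```text
clock: 11.32
ee_pos: [0.5418, 0.0995, 0.2169]
tcp_rot: [[-0.041, 0.999, -0.001], [0.999, 0.041, 0.0], [0.0, -0.001, -1.0]]
contact_force: [0.0, -0.1, -1.8]
gripper_width: 0.0089
```

send_rows(
  translation=[
    [2.6,0.39,0],
    [2.4,0.36,0],
    [2.0,0.3,0],
    [1.4,0.2,0],
    [0.6,0.1,0],
  ],
  turn=[
    [0,0,-0.2],
    [0,0,-0.2],
    [0,0,-0.2],
    [0,0,-0.2],
    [0,0,-0.1],
  ],
)

```text
clock: 11.95
ee_pos: [0.552, 0.1888, 0.2172]
tcp_rot: [[-0.056, 0.998, -0.0], [0.998, 0.056, -0.0], [-0.0, -0.0, -1.0]]
contact_force: [0.2, 0.0, -0.7]
gripper_width: 0.009
```

```bash
python3 chk.py 8
```

```text
[0.5521 0.1873 0.2173] [[-0.0543, 0.9985, -0.0], [0.9985, 0.0543, -0.0005], [-0.0005, -0.0001, -1.0]] [-0.6  0.8 -2. ] [-0.02858788  0.00918861 -0.04513275] 0.008874848614136555 12.1
```

View pics/wrist8.png

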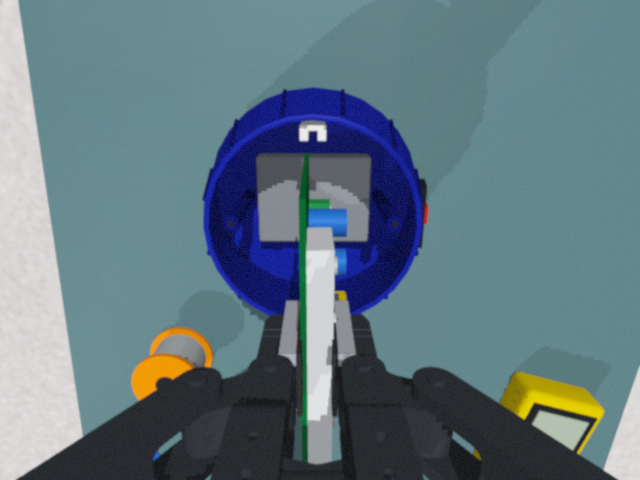

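View pics/scene8.png

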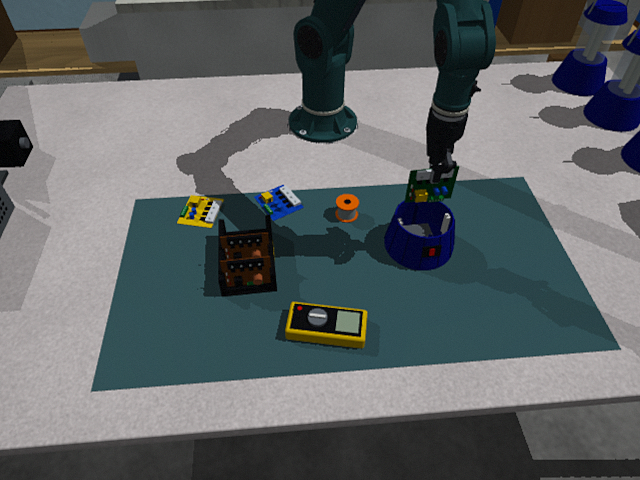

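View pics/top8.png

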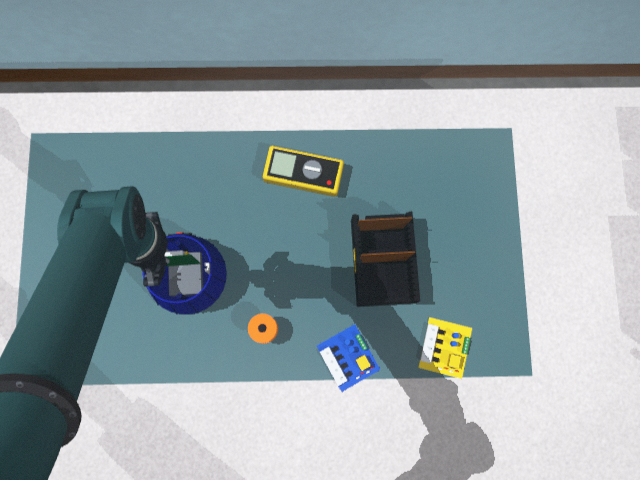

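The wrist view shows the board over the mouth, with the far guide at (313,131). The scene view shows it above the lantern at (433,185), with nothing else disturbed. I'll measure its pose relative to the lantern.

```bash
cat > pose.py <<'E'
import sys
from h import *
n=sys.argv[1];c=ld("scene"+n);P=pts(c);p,R,_=state()
im=c["img"];x0,y0=380,150
cv2.imwrite(f"pics/sc{n}.png",cv2.resize(im[150:280,380:480,::-1],None,fx=6,fy=6,interpolation=0)[:600])
hsv=cv2.cvtColor(im,cv2.COLOR_RGB2HSV)
near=(abs(P[...,0]-.549)<.03)&(abs(P[...,1]-.188)<.075)&(P[...,2]>.11)&(P[...,2]<.26)
g=near&(hsv[...,0]>40)&(hsv[...,0]<90)&(hsv[...,1]>80)
q=P[g];print("green",len(q),q.min(0).round(3),q.max(0).round(3))
# plane fit of board face
m=np.ones(len(q),bool)
for _ in range(6):
    A=np.c_[q[m][:,1:],np.ones(m.sum())];s=np.linalg.lstsq(A,q[m][:,0],rcond=None)[0];e=q[:,0]-np.c_[q[:,1:],np.ones(len(q))]@s;m=abs(e)<.003
print("x=a*y+b*z+c",s.round(4),"yaw",np.degrees(np.arctan(-s[0])).round(2),"pitch",np.degrees(np.arctan(s[1])).round(2),m.sum(), "x at centre low edge",(s@[.188,.147,1]).round(4))
f=q[m];ys=np.linspace(.135,.24,22)
lo=[];hi=[]
for a,b in zip(ys[:-1],ys[1:]):
    k=(f[:,1]>=a)&(f[:,1]<b)
    if k.sum()>3: lo.append(((a+b)/2,f[k][:,2].min()));hi.append(((a+b)/2,f[k][:,2].max()))
lo=np.array(lo);hi=np.array(hi);print("lo",lo.round(4).tolist());print("hi",hi.round(4).tolist())
for e in(lo,hi): print("roll slope deg",np.degrees(np.arctan(np.polyfit(e[:,0],e[:,1],1)[0])).round(2))
print("y ends",np.percentile(f[:,1],[0.5,99.5]).round(4))
E
python3 pose.py 8
```

```text
green 727 [0.54  0.131 0.151] [0.569 0.243 0.249]
x=a*y+b*z+c [-0.0591  0.0085  0.5579] yaw 3.38 pitch 0.49 597 x at centre low edge 0.548
lo [[0.1375, 0.1541], [0.1425, 0.1559], [0.1475, 0.1529], [0.1525, 0.1546], [0.1575, 0.1893], [0.1625, 0.1922], [0.1675, 0.192], [0.1725, 0.1915], [0.1775, 0.1872], [0.1825, 0.1778], [0.1875, 0.1624], [0.1925, 0.1606], [0.1975, 0.1621], [0.2025, 0.1619], [0.2075, 0.1633], [0.2125, 0.1598], [0.2175, 0.1628], [0.2225, 0.1589], [0.2275, 0.1539], [0.2325, 0.1505], [0.2375, 0.1526]]
hi [[0.1375, 0.2469], [0.1425, 0.2443], [0.1475, 0.2473], [0.1525, 0.2173], [0.1575, 0.2021], [0.1625, 0.2146], [0.1675, 0.2173], [0.1725, 0.2158], [0.1775, 0.2492], [0.1825, 0.2041], [0.1875, 0.2039], [0.1925, 0.201], [0.1975, 0.2023], [0.2025, 0.204], [0.2075, 0.2175], [0.2125, 0.2152], [0.2175, 0.206], [0.2225, 0.2114], [0.2275, 0.2169], [0.2325, 0.2435], [0.2375, 0.2489]]
roll slope deg -9.13
roll slope deg -5.59
y ends [0.1315 0.2416]
```

View pics/sc8.png

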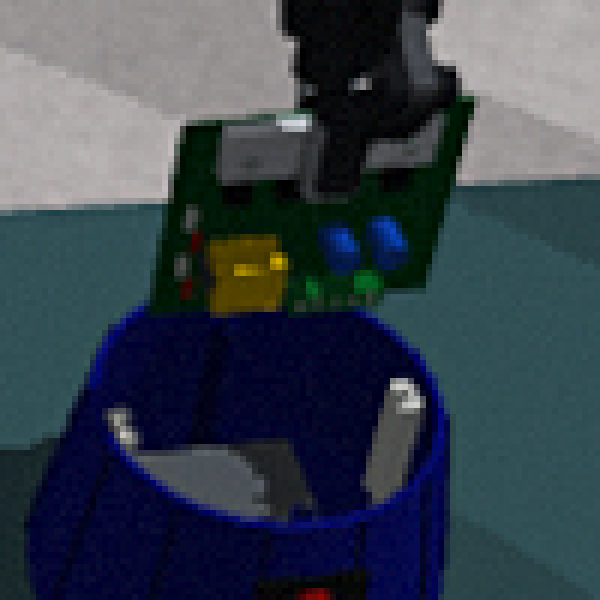

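The crop shows the board upright and level above the lantern: yaw 3.4°, pitch 0.5°, end heights equal within about 2 mm, width 110 mm. I'll trim by +2 mm in x and +1 mm in y, and go down to 4 cm above the rim.

send_rows(
  translation=[
    [0.05,0.1,0.2],
    [0.05,0.1,0.4],
    [0,0,0.4],
    [0,0,0.15],
    [0,0,0],
  ],
  turn=[
    [0,0,0],
    [0,0,0],
    [0,0,0],
    [0,0,0],
    [0,0,0],
  ],
)

```text
clock: 12.72
ee_pos: [0.5539, 0.1889, 0.2056]
tcp_rot: [[-0.055, 0.998, -0.0], [0.998, 0.055, -0.0], [-0.0, -0.0, -1.0]]
contact_force: [-0.3, -0.4, -1.9]
gripper_width: 0.0092
```

```bash
python3 chk.py 9; python3 pose.py 9; python3 - <<'E'
from h import *
def rim(c):
    P=pts(c);near=np.hypot(P[...,0]-.549,P[...,1]-.187)<.08
    b=cv2.cvtColor(c["img"],cv2.COLOR_RGB2HSV);w=near&(P[...,2]>.094)&(P[...,2]<.106)&(b[...,0]>105)&(b[...,0]<135)&(b[...,1]>120)
    q=P[w];
    for _ in range(4):
        s=np.linalg.lstsq(np.c_[2*q[:,:2],np.ones(len(q))],(q[:,:2]**2).sum(1),rcond=None)[0];r=np.sqrt(s[2]+s[0]**2+s[1]**2)
        q=q[abs(np.hypot(*(q[:,:2]-s[:2]).T)-r)<.004]
    return s[:2].round(4),r.round(4),np.median(q[:,2]).round(4),len(q)
for n in("scene0","top0","wl","scene9","top9","wrist9"): print(n,rim(ld(n)))
# wrist-relative board top edge near +y end and guide
c=ld("wrist9");P=pts(c);h=cv2.cvtColor(c["img"],cv2.COLOR_RGB2HSV)
g=(h[...,0]>40)&(h[...,0]<90)&(h[...,1]>80)&(P[...,2]>.215)&(P[...,2]<.25);q=P[g]
vx,vy,x0,y0=cv2.fitLine(q[:,:2].astype(np.float32),cv2.DIST_HUBER,0,.01,.01).ravel();print("top edge",len(q),"x at y=.188",x0+vx/vy*(.188-y0),"yaw",np.degrees(np.arctan(-vx/vy)),"ymax",q[:,1].max(),"z",np.median(q[:,2]))
w=(h[...,1]<60)&(h[...,2]>140)&(P[...,2]>.08)&(P[...,2]<.1);print("guide",P[w].mean(0).round(4),w.sum())
E
```

```text
[0.5541 0.189  0.2059] [[-0.0549, 0.9985, 0.0002], [0.9985, 0.0549, 0.0001], [0.0001, 0.0002, -1.0]] [-0.3  0.5 -1.9] [ 0.02758549 -0.02744915 -0.00947936] 0.008918394247278414 12.875
green 711 [0.543 0.131 0.139] [0.573 0.242 0.256]
x=a*y+b*z+c [-0.0562  0.0094  0.5592] yaw 3.22 pitch 0.54 589 x at centre low edge 0.55
lo [[0.1375, 0.1441], [0.1425, 0.1441], [0.1475, 0.1421], [0.1525, 0.1424], [0.1575, 0.1806], [0.1625, 0.1779], [0.1675, 0.1806], [0.1725, 0.1816], [0.1775, 0.1762], [0.1825, 0.1668], [0.1875, 0.1494], [0.1925, 0.1518], [0.1975, 0.151], [0.2025, 0.1506], [0.2075, 0.1503], [0.2125, 0.1515], [0.2175, 0.149], [0.2225, 0.1453], [0.2275, 0.1404], [0.2325, 0.1392], [0.2375, 0.1387]]
hi [[0.1375, 0.2368], [0.1425, 0.2365], [0.1475, 0.234], [0.1525, 0.2019], [0.1575, 0.1912], [0.1625, 0.2051], [0.1675, 0.2334], [0.1725, 0.1992], [0.1775, 0.2387], [0.1825, 0.1933], [0.1875, 0.1923], [0.1925, 0.1901], [0.1975, 0.1916], [0.2025, 0.1929], [0.2075, 0.2036], [0.2125, 0.2032], [0.2175, 0.191], [0.2225, 0.2032], [0.2275, 0.2045], [0.2325, 0.2342], [0.2375, 0.2347]]
roll slope deg -10.2
roll slope deg -7.62
y ends [0.1313 0.2411]
scene0 (array([0.5508, 0.1865]), np.float64(0.0683), np.float64(0.0983), 395)
top0 (array([0.548 , 0.1874]), np.float64(0.0684), np.float64(0.0995), 518)
wl (array([0.548 , 0.1902]), np.float64(0.0679), np.float64(0.0981), 2172)
scene9 (array([0.5509, 0.1864]), np.float64(0.0682), np.float64(0.0984), 313)
top9 (array([0.548 , 0.1874]), np.float64(0.0684), np.float64(0.0996), 407)
wrist9 (array([0.548 , 0.1902]), np.float64(0.0677), np.float64(0.0982), 4397)
top edge 1632 x at y=.188 0.54866934 yaw 3.0441375 ymax 0.24380843891487883 z 0.23344047321934935
guide [0.5449 0.2485 0.092 ] 355
```

View pics/sc9.png

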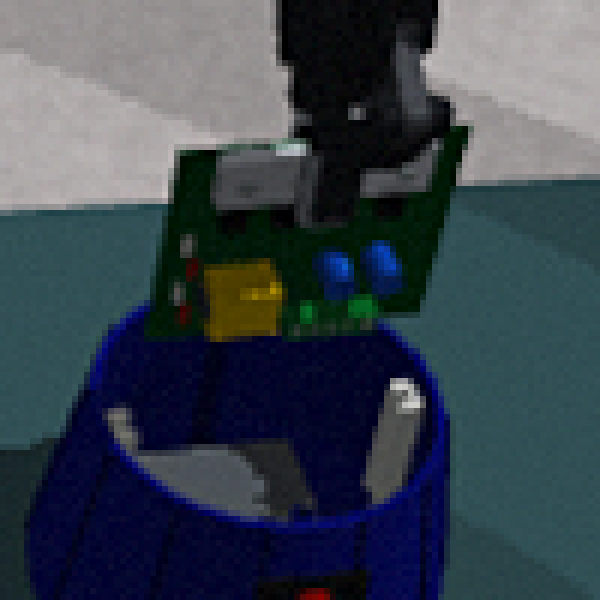

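View pics/wrist9.png

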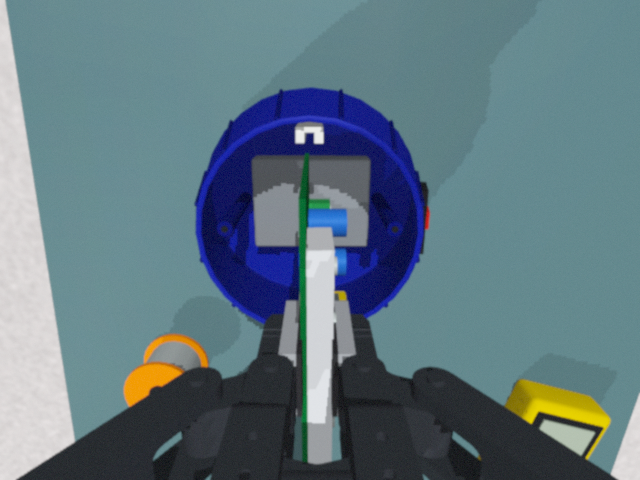

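Position checks agree within 2 mm in both views. I'll check level more carefully, using corner rays onto the board plane and the bar's top in the wrist view.

```bash
python3 - <<'E'
from h import *
c=ld("scene9");T=c["world_from_camera"]
cor={"tl":(182,150),"tr":(470,127),"bl":(147,340),"br":(418,313)}
for k,(u,v) in cor.items():
    o,d=ray(c,(380+u/6-.5,150+v/6-.5));d=d[0]
    # plane x+.0562y-.0094z=.5592
    n=np.array([1,.0562,-.0094]);t=(.5592-n@o)/(n@d);print(k,(o+t*d).round(4))
for nme in("wr5","wrist7","wrist8","wrist9"):
    c=ld(nme);P=pts(c);h=cv2.cvtColor(c["img"],cv2.COLOR_RGB2HSV)
    T=c["world_from_camera"]
    m=np.zeros((480,640),bool);m[232:420,312:326]=1
    m&=(h[...,1]<60)&(h[...,2]>120)
    q=P[m];z0=np.median(q[:,2]);q=q[abs(q[:,2]-z0)<.006];A=np.polyfit(q[:,1],q[:,2],1);print(nme,len(q),"bar top slope deg",np.degrees(np.arctan(A[0])).round(2),"z",z0.round(4))
    g=(h[...,0]>40)&(h[...,0]<90)&(h[...,1]>80);g[:,:295]=0;g[:,312:]=0;q=P[g];q=q[abs(q[:,2]-z0)<.006];A=np.polyfit(q[:,1],q[:,2],1);print("   board edge slope",len(q),np.degrees(np.arctan(A[0])).round(2),q[:,1].min().round(4),q[:,1].max().round(4))
E
```

```text
tl [0.554  0.1326 0.2382]
tr [0.5479 0.241  0.2359]
bl [0.5531 0.1327 0.1418]
br [0.547  0.2408 0.1414]
wr5 2465 bar top slope deg -0.54 z 0.0994
   board edge slope 1526 -0.32 -0.2785 -0.1864
wrist7 2467 bar top slope deg -0.63 z 0.2413
   board edge slope 1553 -0.31 -0.2787 -0.1865
wrist8 2469 bar top slope deg -0.58 z 0.245
   board edge slope 1515 -0.32 0.152 0.2437
wrist9 2465 bar top slope deg -0.59 z 0.2334
   board edge slope 1527 -0.28 0.1515 0.2438
```

Board level is unchanged since the rack, the lower edge is at 0.140-0.1415 m, and the board is centred within about 2 mm. I'll settle for one more call, check, then hand in.

send_rows(
  translation=[
    [0,0,0],
    [0,0,0],
    [0,0,0],
    [0,0,0],
    [0,0,0],
  ],
  turn=[
    [0,0,0],
    [0,0,0],
    [0,0,0],
    [0,0,0],
    [0,0,0],
  ],
)

```text
clock: 13.5
ee_pos: [0.554, 0.189, 0.2058]
tcp_rot: [[-0.055, 0.998, -0.0], [0.998, 0.055, 0.0], [0.0, -0.0, -1.0]]
contact_force: [-0.0, 0.1, -1.6]
gripper_width: 0.0091
```

```bash
python3 chk.py 10; python3 - <<'E'
from h import *
for k in("wrist","scene","top"):
    a=ld(k+"9")["img"].astype(int);b=ld(k+"10")["img"].astype(int);print(k,(abs(a-b).max(-1)>40).sum())
from station import finish_job
print(finish_job())
E
```

```text
[0.554  0.189  0.2058] [[-0.0549, 0.9985, 0.0], [0.9985, 0.0549, 0.0], [0.0, 0.0, -1.0]] [-0.  -0.4 -2.1] [-0.02147346  0.01605941 -0.03649182] 0.009029511772056952 13.65
wrist 35
scene 1
top 7
the job is handed in; nothing more can be done
None
```

I gripped the green driver board by its aluminium bar, slid it straight up out of the rack, and carried it upright to the lantern. It was handed in still held there, at 13.7 s on the robot's clock.

- **Height:** the lower edge reads 0.140–0.1415 m, which is 4 cm above the 0.10 m rim.
- **Centring:** the board sits within about 2 mm of the mouth centre.
- **Alignment:** its width is turned 3.0–3.2°, against about 3.2° for the line of the two guides.
- **Level:** it leans about 0.5°. The top and bottom corners are level to within 2 mm, and the slope of the top edge has not changed since the rack.
- **Steadiness:** between the last two sets of pictures, nothing had moved. The largest outside force seen was about 6 N, at the grip. There was also about 5 N of light rubbing as the board slid out of the groove.
- **Other things:** the lantern's measured centre is the same as at the start. The last scene and wrist pictures show the chargers, meter and spool where they were.

**Checks that disagreed:** the scene and wrist cameras differ by about 3 mm on the lantern's centre. I settled the centring on board-to-lantern offsets taken within one picture: the board is about 2 mm low in x by the scene camera and about 1 mm high by the wrist camera. The wrist camera's absolute readings were also off by about 1.5 mm across the jaws, which I corrected before gripping. A first per-column level fit was spoiled by the parts on the board, so I replaced it with the corner and bar-edge measurements.

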